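Seat the pedal axle by feel and clamp it

ROBOT

A 6-joint arm with a two-finger parallel gripper is mounted at the origin on the work surface. World frame = base frame: x ahead of the robot, y to its left, z up, the work surface at z = 0. Lengths are in mm, angles in rad, forces in N, time in s.
With the tool pointing down it reaches from about 350 to 975 mm from the base axis. Payload 7.1 kg.
Tool frame: the origin (TCP) lies midway between the tips of the shut fingers; the grasp point (between the pads) lies 19 mm behind it (ctrl.hold_point_z is the distance from the TCP to the grasp point, in mm); z points along the fingers, y is the direction in which the jaws open and shut (so a half turn about z gives the same grasp; the last joint's range is limited). The gripper opens to 88 mm and grips with 3 to 60 N. Pads are 20 mm wide; open, the fingers measure 115 mm over their backs; the gripper's body (75 mm by 178 mm) begins 61 mm behind the grasp point.
Start: joints at [-1.327, 0.423, 1.63, -0, 1.089, -0.019], TCP at [162.385, -603.52, 222.675] pointing down, gripper open.
Joint ranges: [-3, 3], [-0.9, 2.11], [0.09, 2.58], [-1.31, 4.45], [0.11, 2.69], [-2.54, 2.54]. Speed limits (rad/s): [2.39, 2.39, 3.01, 3.14, 3.14, 3.14].

INTERFACE

Orientations are given as a rotation vector (axis times angle).
In Python, from workcell import ctrl, eyes gives the robot as it stands.
- The arm moves only by the tool move_arm, never from a script. Its argument "deltas" is a list of rows, each a list of 6 numbers: the shift along the tool's x, y, z in mm, then the turn, a rotation vector about the tool's x, y, z in rad. A call has 1 to 5 rows; each row shifts and turns the pose as measured when the row begins, along the tool's axes as they then stand; what a row does not reach is not made up. A row lasts 1/12 s, in which the tool goes at most 41.7 mm and 7.16 degrees, less where a joint would pass 70% of its speed; a pose out of reach is approached as far as the arm can. A call is refused whole if a number of a shift passes 41.7 or a number of a turn 0.125, either way. A call with a gripper value outside its range is refused whole. "hand" is the closure, from -1 (fully open) to 1 (shut), set as the call begins (left out, the last holds). The fingers move at their own pace and stop on an object; the grip force is fixed at half the most. Time passes only in rows, so rows that do not move let the fingers close. It gives the time, the measured TCP pose, the force and the opening at its end, in the units of the state.
- ctrl.get_obs(): the state, without advancing time (a new reading comes with each control period).
- eyes.get_image(name): name is "scene" or "top" or "wrist"; returns a dict with "frame" (420x560x3 uint8, red, green, blue), "range_z" (420x560 float32, mm along the optical axis (not along the pixel's ray), 0 where there is no reading), "fx", "fy", "cx", "cy" (pixels), "cam_to_world" (4x4, takes a point from camera to world coordinates). Camera axes: x right, y down, z forward; pixel columns grow to the right and rows downward; lengths in mm; the calibration is good to about 2 mm. A picture is of the moment at which its call begins.
- ctrl.close_job(): hands the job in, once; it reports no verdict.
The state is a dict: "t": time; "qpos": joint angles; "qvel": joint speeds; "joint_torque": joint torques, N m; "ee_pos": TCP position; "orientation": TCP orientation; "ft_force": force on the tool from outside, world axes, zero at the start; "moment": the same for the moment, N m; "width": finger opening in mm.
Only numpy, scipy, OpenCV 4.12 (cv2) and the standard library are available. Lean on these libraries where they do the work, as an engineer would, in place of code of your own. Each camera call takes 0.05 s, during which the arm holds its last target.

TASK

Take the pedal axle out of the wooden rack, stand it flat end down in the well of the steel holding block, and turn it under a light push until you feel it drop into the slot hidden at the bottom, so that it sits fully down. Only when it is fully down, let go and swing the hinged clamp fully shut over it. Press only lightly throughout and do not disturb the bell, the spanner, or the plain pin in the rack.

Things in the scene. Friction and masses are not known exactly. Their poses are not given: they have to be found in the camera images.
- axle: Galvanised pedal axle, 70 mm tall, 120 g, upright in a rack well. Origin: centre of its underside, z up. From the bottom: flat tang 22 (its x) by 9 (its y) by 10 mm high; round collar 28 mm across, 10 to 18 mm up; round shank 16 mm across, 18 to 36 mm; 16 mm square head, faces square to its x and y, 36 to 70 mm: grip there. Turned half round it is the same.
- block: Dark steel holding block fixed to the bench. Origin on the bench under the well's axis, z up. Base plate 110 mm (x) by 150 mm, body 80 by 80 mm, top face 34 mm above the bench with a round well 31 mm across (chamfered mouth) above the origin. Two hinge posts 86 mm high at its -y side. All rigid: pushing the axle against it with 35 N spoils it.
- seat (a point): Centre of the well's floor, 18 mm above the bench, axes as the block's. The floor has a centred slot 25 by 11 mm, 12 mm deep; its direction is not measured: anywhere within 0.6 rad of the block's x. Across the slot, the axle's origin stays 18 mm above the block's origin; with the tang in (within about 0.08 rad of the slot) the collar rests on the floor, origin 8 mm up: fully down.
- clamp (a joint): Clamp's hinge angle, rad: 0 fully shut (level, its plate about 1.5 mm above the top of a fully seated axle; an axle not down blocks it), 2.3 wide open; starts at 2.12 to 2.28, leaning away over the block's -y side, its bar about 0.2 m up: pass over it. Positive turn about the block's x through point clamp_hinge. Stiff hinge (0.3 N m): it stays where left.
- clamp_hinge (a point): Centre of the clamp's hinge line, 60 mm to the block's -y and 79.5 mm above the bench; the hinge line runs along the block's x.
- clamp_bar (a point): Middle of the clamp's round cross bar, 12 mm thick, 78 mm long along the block's x, 135 mm out from the hinge, between two side arms 66 mm apart. From bar to pressing plate (42 to 78 mm from the hinge) the frame is open: fingers can straddle the bar from above. Shut, the bar is 75 mm to the block's +y of the well and 82.5 mm up. Axes: x along the bar, y outward from the hinge.
- rack: Fixed wooden rack 70 mm (x) by 150 mm (y), 32 mm high, origin under its centre on the bench. Two round wells 31 mm across, 20 mm deep (floor 12 mm above the bench), 35 mm either side of the centre along its y; one holds the axle, the other the plain pin.
- pin: Plain round steel pin, 22 mm across and 45 mm tall, without collar or square head, standing in the rack's other well; leave it. Origin at the centre of its underside.
- bell: Chrome bicycle bell, a dome 54 mm across and 36 mm high on the bench; leave it. Origin at the centre of its underside.
- spanner: Flat green steel cone spanner, 172 mm long (x), 26 mm wide, 5 mm thick, on the bench; leave it. Origin under its centre.
Not all that is in view belongs to the job. Of the things that look like the axle, the middle-sized one is meant.

How it is judged (in metres and radians):
On the way, in this order (a step that is already met when the one before it is completed fails the run):
1. the axle sits fully down in the slot while the clamp is still open (z of axle in the frame of block below 0.0105 m and horizontal distance between axle and seat below 0.004 m and angle between axle's own z axis and vertical below 0.07 rad and value of joint clamp above 1.2 rad), for 0.2 s.
2. the clamp is shut over the seated axle (z of axle in the frame of block below 0.0105 m and horizontal distance between axle and seat below 0.004 m and angle between axle's own z axis and vertical below 0.07 rad and value of joint clamp below 0.06 rad), for 0.2 s.
At the end, for the whole second after the job is handed in: The axle stands in the block's well, its origin less than 10.5 mm above the block's origin (8 mm is fully down), within 4 mm of the well's axis and upright within 0.07 rad, at rest and released; the clamp is shut to less than 0.06 rad (all of step 2 and linear speed of axle below 0.02 m/s and contact force between the fingers and axle below 0.1 N); the robot touches nothing.
It fails at once if the clamp is swung below 1.0 rad while the axle is not fully down (value of joint clamp below 1 rad and not (z of axle in the frame of block below 0.0105 m and horizontal distance between axle and seat below 0.004 m and angle between axle's own z axis and vertical below 0.07 rad)).
It fails at once if the axle presses on the block or clamp with more than 35 N (contact force between axle and block above 35 N).
It fails at once if the bell, spanner or pin is moved more than 15 mm (distance of any of bell, spanner, pin from where it was at the start of the episode above 0.015 m).
It also fails if it takes over 72 s, if anything falls off the work surface, if the arm or the gripper's body presses on something with over 40 N, if the wrist force passes 120 N, or if a joint passes its speed limit or range.

## Working session

There is one attempt and no reset: what is moved stays moved. The work goes in short steps, Python scripts to look and compute and a tool call to move; the robot and the scene stay as the last step left them, time stands still between calls to the robot, and variables do not carry over. Pictures are saved under pics/ and viewed, and the job is handed in when it is done.

Besides the shell and the picture viewer there is one more tool, called after ">>>" in YAML: its name, and indented under it one key for each argument. move_arm: Moves the arm, as the interface text tells. Its arguments: {"type":"object","properties":{"deltas":{"type":"array"},"hand":{"type":"number"}},"required":["deltas"]}

```bash
mkdir -p pics
cat > h.py <<'E'
import numpy as np, cv2
from workcell import ctrl, eyes
def grab(n,tag):
    d=eyes.get_image(n); cv2.imwrite(f'pics/{tag}.png',d['frame'][:,:,::-1]); np.savez(f'pics/{tag}.npz',**d); return d
def load(tag): return dict(np.load(f'pics/{tag}.npz'))
def pt(d,u,v,z=None):
    r=np.array([(u-d['cx'])/d['fx'],(v-d['cy'])/d['fy'],1.0]);T=d['cam_to_world']
    if z is None: # depth
        w=d['range_z'][int(v),int(u)]; return (T@np.r_[r*w,1])[:3]
    o=T[:3,3]; q=T[:3,:3]@r; return o+q*(z-o[2])/q[2]
def cloud(d):
    H,W=d['range_z'].shape; v,u=np.mgrid[:H,:W]; Z=d['range_z']
    P=np.stack([(u-d['cx'])/d['fx']*Z,(v-d['cy'])/d['fy']*Z,Z],-1)
    return P@d['cam_to_world'][:3,:3].T+d['cam_to_world'][:3,3]
def proj(d,p):
    T=np.linalg.inv(d['cam_to_world']);q=T[:3,:3]@np.asarray(p,float)+T[:3,3]
    return d['fx']*q[0]/q[2]+d['cx'],d['fy']*q[1]/q[2]+d['cy']
E
python3 - <<'E'
from h import *
for n in ['scene','top','wrist']:
    d=grab(n,n+'0'); print(n,d['fx'],d['cx'],d['cy'],d['cam_to_world'].round(3).tolist())
print(ctrl.get_obs())
E
```

```text
scene 402.182493528911 277.87120824129795 213.28085597523895 [[-0.297, 0.54, -0.787, 1059.861], [0.955, 0.185, -0.233, 216.728], [0.019, -0.821, -0.571, 449.753], [0.0, 0.0, 0.0, 1.0]]
top 534.906370611713 279.62648302220464 210.25158108570378 [[0.009, -0.998, 0.064, 508.096], [-1.0, -0.008, 0.016, 76.292], [-0.015, -0.064, -0.998, 855.593], [0.0, 0.0, 0.0, 1.0]]
wrist 360.7385029763958 282.3473565284361 202.88381799062395 [[0.26, -0.925, -0.276, 238.681], [-0.966, -0.25, -0.072, -583.232], [-0.002, 0.286, -0.958, 384.224], [0.0, 0.0, 0.0, 1.0]]
{'t': 0.15, 'qpos': array([-1.32699742e+00,  4.23666445e-01,  1.63046201e+00, -3.26191836e-06,
        1.08863097e+00, -1.89792161e-02]), 'qvel': array([ 0.00028779, -0.00061927, -0.00319076,  0.00122306, -0.00030916,
        0.00010926]), 'joint_torque': array([-4.56149064e-04, -5.44984996e+01, -2.73918414e+01,  6.44087512e-02,
        2.03953392e-02, -6.23211349e-05]), 'ee_pos': array([ 162.28880999, -603.13159758,  222.10017588]), 'orientation': array([-3.11336544e+00, -4.11434820e-01,  2.10018509e-04]), 'ft_force': array([0.18965275, 0.22632168, 0.05509824]), 'moment': array([ 0.05630562, -0.01979287,  0.03461514]), 'width': 87.6309277108796}
```

View pics/scene0.png

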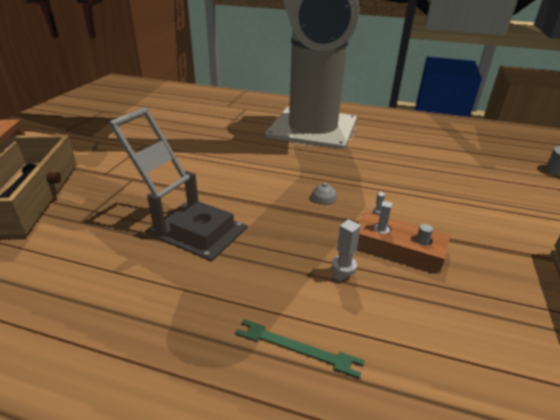

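View pics/top0.png

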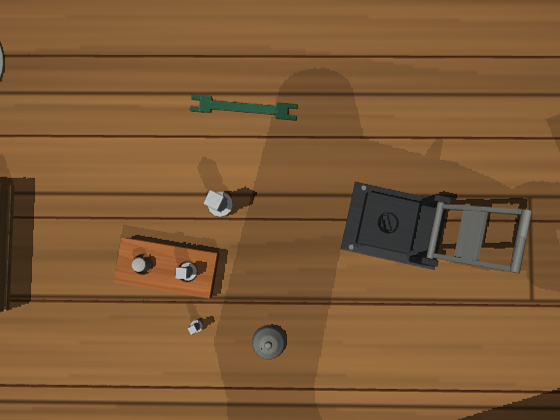

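View pics/wrist0.png

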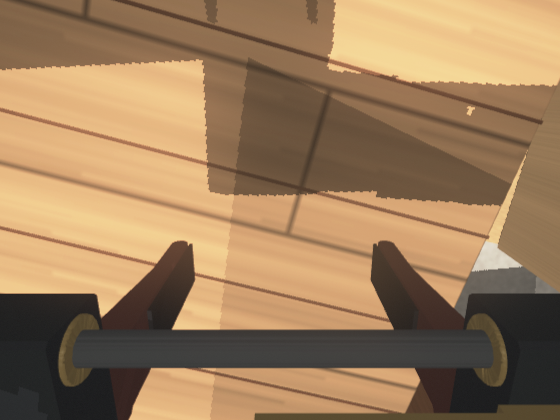

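Candidates for the axle: the large one standing on the bench at top (217,203), the one in the rack well at (186,270), and the small one on the bench at (195,325). The pin is at (139,264). The middle-sized one is in the rack, so I choose that and check it in a close crop.

Run:
```python
from h import *
d=load('top0');f=d['frame'][:,:,::-1]
a=cv2.resize(f[225:335,105:235],None,fx=4,fy=4,interpolation=cv2.INTER_CUBIC)
a=a[:400]
b=cv2.resize(f[175:275,335:465],None,fx=4,fy=4,interpolation=cv2.INTER_CUBIC)
b=cv2.convertScaleAbs(b,alpha=2.5)
cv2.imwrite('pics/cropA.png',cv2.resize(np.vstack([a[:400],b]),None,fx=.75,fy=.75))
P=cloud(d)
for n,(u,v) in dict(axle=(183,271),pin=(139,264),big=(213,200),small=(194,326),bell=(268,342),blocktop=(420,225),rack=(160,268),well=(389,222),bar=(523,240)).items(): print(n,P[v,u].round(1))
```

```text
axle [468.8 227.   82.7]
pin [477.3 298.   57.2]
big [570.3 182.7 101.5]
small [385.6 215.3  49.6]
bell [360.6 105.1  34.5]
blocktop [ 540.8 -132.6    6.7]
rack [470.5 272.3  32.4]
well [544.9 -82.3  14.2]
bar [ 516.2 -210.   199.1]
```

View pics/cropA.png

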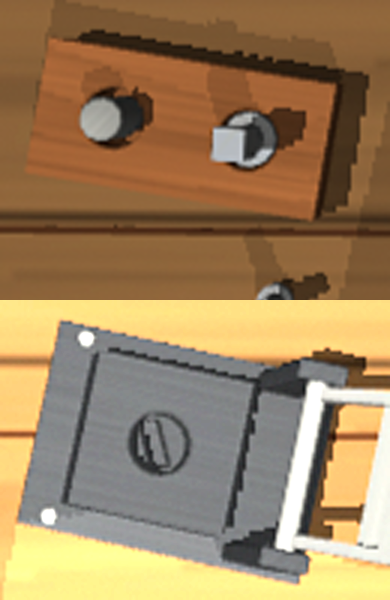

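The crop confirms it: the axle has a square head and collar and stands in the rack's right-hand well. Its top is at z≈82, which matches 12+70. The slot is faintly visible in the block's well. Next I measure the poses.

```bash
cat > m.py <<'E'
from h import *
d=load('top0');P=cloud(d);H,W=P.shape[:2];v,u=np.mgrid[:H,:W]
def rect(mask,name):
    q=P[mask][:,:2].astype(np.float32);r=cv2.minAreaRect(q);print(name,len(q),'c',np.round(r[0],1),'sz',np.round(r[1],1),'ang',round(r[2],1),np.round(np.deg2rad(r[2]),3),'z',np.median(P[mask][:,2]).round(1));return r
z=P[...,2]
reg=(u>340)&(u<440)&(v>175)&(v<275)
rect(reg&(abs(z-34)<4),'body')
reg2=(u>105)&(u<235)&(v>230)&(v<305)
rect(reg2&(abs(z-32)<5),'rack')
rect(reg2&(z>70)&(u>160),'head')
rect(reg2&(abs(z-57)<4)&(u<160),'pin')
rect((u>500)&(v>190)&(v<280)&(z>150),'bar')
s=(u>425)&(v>185)&(v<280)&(z>95); rect(s,'clamp all')
E
python3 m.py
```

```text
body 2423 c [541.3 -88.4] sz [107.   98.4] ang 74.8 1.305 z 34.8
rack 3949 c [471.  264.9] sz [150.4  70.4] ang 81.2 1.418 z 32.9
head 168 c [481.6 156.9] sz [ 18.4 168.7] ang 12.0 0.21 z 83.2
pin 164 c [476.6 299.4] sz [19.4 21.1] ang 0.3 0.004 z 57.6
bar 863 c [531.3 -73.5] sz [292.4  79.7] ang 83.6 1.459 z 196.7
clamp all 2695 c [533.2 -73.7] sz [292.4  83.4] ang 83.6 1.459 z 143.8
```

>>> move_arm:
  deltas:
    - [0, 0, -35, 0, 0, 0]
    - [0, 0, -35, 0, 0, 0]
    - [20, 0, -35, 0, 0, -0.03]
    - [40, 0, 0, 0, 0, -0.064]
    - [40, 0, 0, 0, 0, -0.064]

```text
t: 0.57
ee_pos: [253.3, -572.4, 327.8]
orientation: [-3.065, -0.646, 0.002]
ft_force: [0.5, -0.2, -0.4]
width: 87.5
```

>>> move_arm:
  deltas:
    - [40, 0, 0, 0, 0, -0.064]
    - [40, 0, 0, 0, 0, -0.064]
    - [40, 0, 0, 0, 0, -0.064]
    - [40, 0, 0, 0, 0, -0.064]
    - [40, 0, 0, 0, 0, -0.064]

```text
t: 0.98
ee_pos: [430.3, -466.1, 329.5]
orientation: [-2.92, -1.145, -0.001]
ft_force: [0.4, -0.7, 0.0]
width: 87.4
```

>>> move_arm:
  deltas:
    - [40, 0, 0, 0, 0, -0.064]
    - [40, 0, 0, 0, 0, -0.064]
    - [40, 0, 0, 0, 0, -0.064]
    - [40, 0, 0, 0, 0, -0.064]
    - [40, 0, 0, 0, 0, -0.064]

```text
t: 1.4
ee_pos: [562.4, -306.1, 328.2]
orientation: [-2.686, -1.617, -0.001]
ft_force: [0.4, -2.0, 0.6]
width: 87.8
```

>>> move_arm:
  deltas:
    - [36, -15, 0, 0, 0, -0.064]
    - [36, -15, 0, 0, 0, -0.064]
    - [36, -15, 0, 0, 0, -0.064]
    - [36, -15, 0, 0, 0, -0.064]
    - [36, -15, 0, 0, 0, -0.064]

```text
t: 1.82
ee_pos: [557.4, -102.5, 326.4]
orientation: [-2.374, -2.045, -0.003]
ft_force: [0.7, -0.6, 0.7]
width: 87.9
```

Run:
```python
from h import *
d=grab('wrist','w1');o=ctrl.get_obs();print(o['ee_pos'],o['orientation'],o['qpos'])
```

```text
[555.69971583 -96.44733854 326.43231528] [-2.36376276 -2.05108104 -0.00444825] [-0.19821463  0.23190427  1.65493714  0.01006326  1.26252623 -0.05989118]
```

View pics/w1.png

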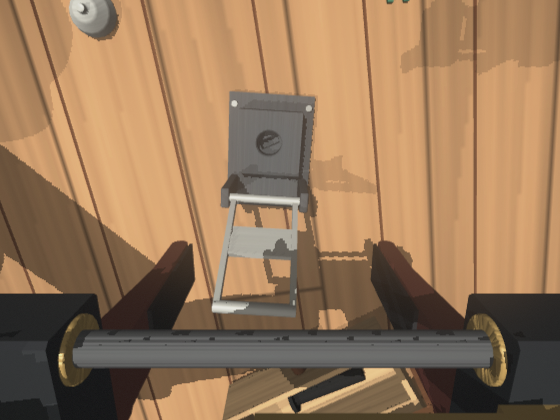

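The wrist view shows the block body around (269,143), with the slot in the well just visible. The hinge side is lower in the picture and the bar is at about (255,308). Next I crop the well and cross-check it against the top camera.

Run:
```python
from h import *
d=load('w1');f=d['frame'][:,:,::-1]
b=cv2.resize(f[120:168,240:300],None,fx=10,fy=10,interpolation=cv2.INTER_CUBIC)
b=cv2.convertScaleAbs(b,alpha=2.0)
cv2.imwrite('pics/cropB.png',b)
t=load('top0');f=t['frame'][:,:,::-1]
b=cv2.resize(f[202:242,364:414],None,fx=12,fy=12,interpolation=cv2.INTER_CUBIC)
cv2.imwrite('pics/cropC.png',cv2.convertScaleAbs(b,alpha=3))
```

```text
(no output)
```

View pics/cropB.png

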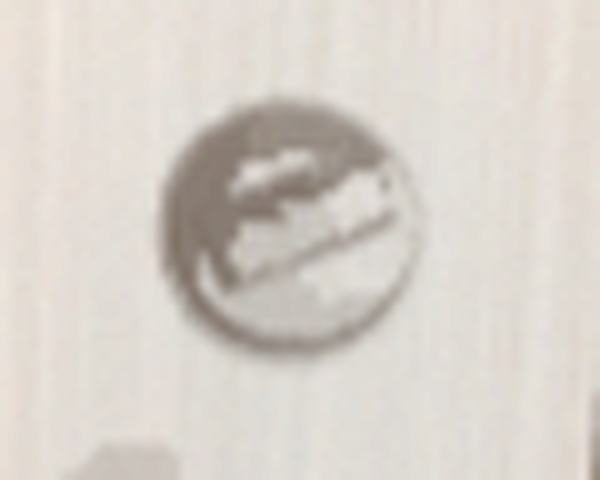

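View pics/cropC.png

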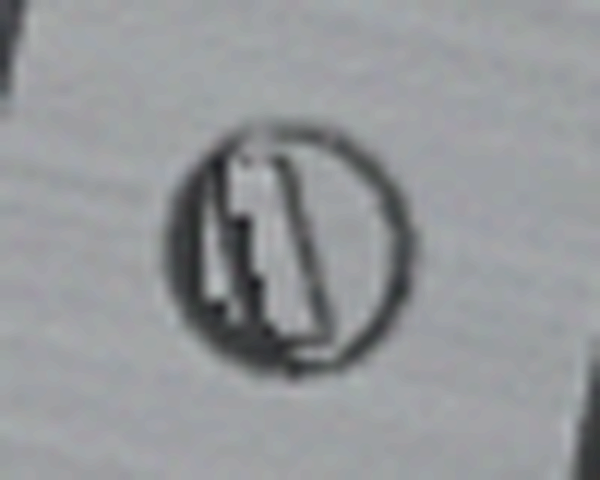

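Run:
```python
from h import *
t=load('top0');w=load('w1')
T=lambda x,y,z:pt(t,364+x/12-.5+.04,202+y/12-.46,z)
Wd=lambda x,y,z:pt(w,240+x/10-.45,120+y/10-.45,z)
print('well top',T(290,250,34),'wrist',Wd(292,226,34))
def ang(a,b): v=(b-a)[:2]; return v/np.linalg.norm(v)*np.sign(v[0]),np.arctan2(v[1],v[0])%np.pi,np.hypot(*v)
print('slot top',ang(T(290,165,18),T(328,330,18)), ang(T(215,170,18),T(250,320,18)))
print('slot wrist',ang(Wd(235,285,18),Wd(400,210,18)))
print('well width', np.linalg.norm(T(165,250,34)-T(415,250,34)),np.linalg.norm(Wd(160,226,34)-Wd(425,226,34)))
# block yaw from base plate/body edges via depth line: hinge bar
P=cloud(w);z=P[...,2];v,u=np.mgrid[:420,:560]
m=(z>180)&(z<210)&(u>205)&(u<305)&(v>295)&(v<320);q=P[m];print('bar n',m.sum(),q.mean(0).round(1));c=q[:,:2]-q[:,:2].mean(0);U,S,V=np.linalg.svd(c,full_matrices=False);print(V[0],np.arctan2(V[0,1],V[0,0]),S/np.sqrt(len(q)))
m=(abs(z-34)<3)&(u>236)&(u<306)&(v>104)&(v<176);m=cv2.morphologyEx(m.astype(np.uint8),cv2.MORPH_OPEN,np.ones((3,3)))>0
print(cv2.minAreaRect(P[m][:,:2].astype(np.float32)),np.median(z[m]))
m=(z>85)&(z<110)&(u>205)&(u<305)&(v>190)&(v<215);print(P[m].mean(0))
```

```text
well top [543.41246906 -76.59165059  34.        ] wrist [543.26143998 -75.83096778  34.        ]
slot top (array([0.9755255 , 0.21988635]), np.float64(0.22169797043124273), np.float64(21.99369582653031)) (array([0.97471865, 0.22343581]), np.float64(0.22533797462812588), np.float64(20.014836198328936))
slot wrist (array([0.96239509, 0.27165363]), np.float64(0.27511085748905373), np.float64(23.609113844219845))
well width 31.8303960310582 33.21251797010222
bar n 1188 [ 515.9 -206.3  194.9]
[ 0.98015775 -0.19821905] -0.1995405787070091 [23.54946516  3.24171264]
((543.0599975585938, -76.65084075927734), (80.26020050048828, 79.97195434570312), 77.9618148803711) 33.97018289075763
[ 522.98368385 -137.14673482   89.23576758]
```

>>> move_arm:
  deltas:
    - [34, -15, 0, 0, 0, 0]
    - [34, -15, 0, 0, 0, 0]
    - [34, -15, 5, 0, 0, 0]
    - [34, -15, 5, 0, 0, 0]
    - [34, -15, 10, 0, 0, 0]

```text
t: 2.28
ee_pos: [504.8, 84.2, 309.1]
orientation: [-2.367, -2.052, -0.008]
ft_force: [0.9, 0.4, 0.6]
width: 87.7
```

>>> move_arm:
  deltas:
    - [34, -15, 10, 0, 0, 0]
    - [34, -15, 10, 0, 0, 0]
    - [34, -15, 10, 0, 0, 0]
    - [34, -15, 10, 0, 0, 0]
    - [0, 0, 0, 0, 0, 0]

```text
t: 2.7
ee_pos: [458.5, 238.3, 267.7]
orientation: [-2.363, -2.054, -0.007]
ft_force: [0.3, -0.3, 0.1]
width: 87.7
```

Run:
```python
from h import *
d=grab('wrist','w2');o=ctrl.get_obs();print(o['ee_pos'],o['orientation'],o['qpos'])
f=d['frame'][:,:,::-1]
u,v=map(int,proj(d,[465,231,82]));print(u,v)
b=cv2.resize(f[v-50:v+50,u-65:u+65],None,fx=6,fy=6,interpolation=cv2.INTER_CUBIC)
cv2.imwrite('pics/cropD.png',b)
```

```text
[459.31783038 236.42348529 268.30116959] [-2.36340907 -2.05564027 -0.00664645] [0.44628349 0.20802296 1.82456571 0.01125923 1.10740941 0.58032612]
290 186
```

View pics/w2.png

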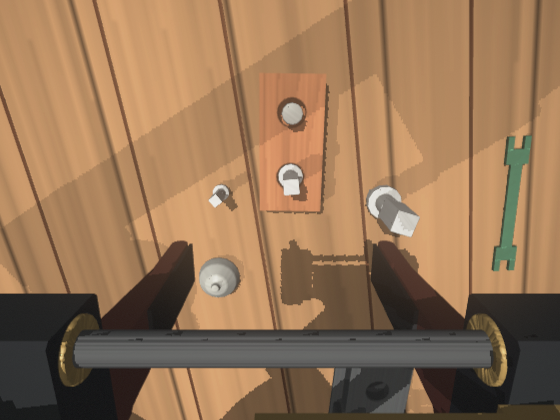

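View pics/cropD.png

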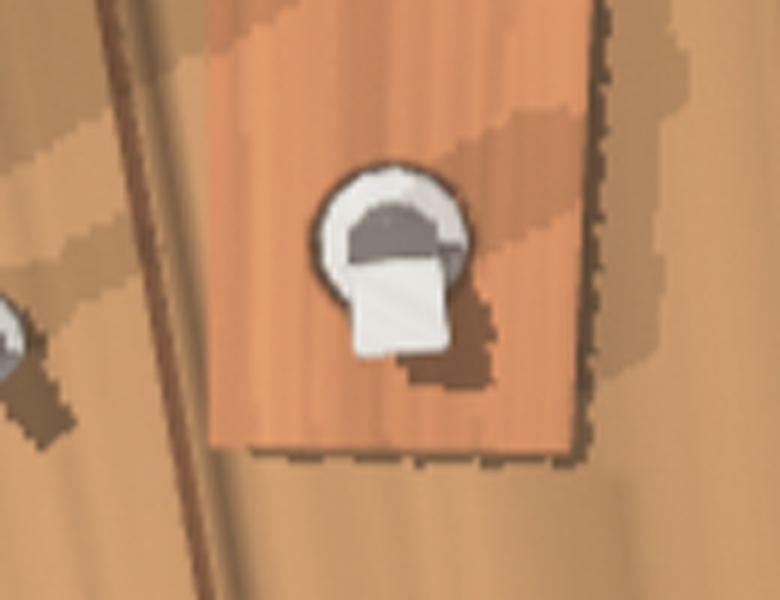

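The head's top face is clear, with crop corners at about (348,262), (443,257), (450,350) and (357,356). The pin is further up at (291,113). I cast these onto z=82 to get centre and yaw.

Run:
```python
from h import *
d=load('w2');u0,v0=290-65,186-50
m=cv2.cvtColor(d['frame'][v0:v0+100,u0:u0+130],cv2.COLOR_RGB2GRAY)
P=cloud(d)[v0:v0+100,u0:u0+130]
mm=(P[...,2]>76)&(P[...,2]<90)
mm=cv2.morphologyEx(mm.astype(np.uint8),cv2.MORPH_OPEN,np.ones((3,3)))
q=P[mm>0];print(len(q),np.median(q[:,2]));r=cv2.minAreaRect(q[:,:2].astype(np.float32));print(r)
c=[pt(d,u0+x/6-.42,v0+y/6-.42,82) for x,y in[(348,262),(443,257),(450,350),(357,356)]]
c=np.array(c);print(c.round(1),c.mean(0));
for i in range(4):
  e=c[(i+1)%4]-c[i];print(np.hypot(*e[:2]),np.arctan2(e[1],e[0])%(np.pi/2))
print('hand',ctrl.hold_point_z)
```

```text
263 81.93486145903495
((465.7066650390625, 230.79815673828125), (16.18801498413086, 15.835379600524902), 87.05733489990234)
[[458.4 239.3  82. ]
 [474.  238.   82. ]
 [473.2 222.2  82. ]
 [457.7 223.3  82. ]] [465.82038233 230.70154099  82.        ]
15.63843404110897 1.485995442214631
15.84619991156149 1.5171037560586838
15.507112570371024 1.4991177753762703
16.054207702514244 1.5249686528530886
hand 18.700000000000003
```

```bash
cat >> h.py <<'E'
from scipy.spatial.transform import Rotation as Ro
def plan(p,th):
    o=ctrl.get_obs();R=Ro.from_rotvec(o['orientation']).as_matrix()
    c,s=np.cos(th),np.sin(th);Rt=np.array([[c,s,0],[s,-c,0],[0,0,-1.]])
    print('t',round(o['t'],2),'pos',o['ee_pos'].round(1),'toolx',round(np.arctan2(R[1,0],R[0,0]),4),'F',o['ft_force'].round(1),'M',o['moment'].round(2),'w',round(o['width'],1))
    print('need d',(R.T@(np.asarray(p)-o['ee_pos'])).round(1),'rot',Ro.from_matrix(R.T@Rt).as_rotvec().round(4))
E
python3 - <<'E'
from h import *
plan([465.7,230.6,100],1.513)
E
```

```text
t 2.75 pos [459.3 236.4 268.3] toolx 1.4317 F [ 0.1 -0.4  0.2] M [-0.03 -0.05  0.08] w 87.9
need d [ -6.4   7.8 168.2] rot [-0.0038 -0.0095 -0.0813]
```

>>> move_arm:
  deltas:
    - [-2, 2, 35, -0.001, -0.003, -0.027]
    - [-2, 3, 35, -0.001, -0.003, -0.027]
    - [-2, 3, 35, -0.001, -0.003, -0.027]
    - [0, 0, 30, 0, 0, 0]
    - [0, 0, 10, 0, 0, 0]

```text
t: 3.17
ee_pos: [472.6, 230.1, 124.0]
orientation: [2.275, 2.16, 0.019]
ft_force: [-0.7, -0.8, 0.1]
width: 87.8
```

>>> move_arm:
  deltas:
    - [0, 0, 0, 0, 0, 0]

```text
t: 3.25
ee_pos: [471.8, 228.6, 122.2]
orientation: [2.277, 2.159, 0.012]
ft_force: [0.6, 0.2, -0.9]
width: 88.0
```

Run:
```python
from h import *
plan([465.7,230.6,49],1.513)
```

```text
t 3.25 pos [471.8 228.6 122.2] toolx 1.5178 F [ 0.6  0.2 -0.9] M [-0.12 -0.11  0.01] w 88.0
need d [ 1.5 -6.8 73.1] rot [ 0.0082 -0.003   0.0048]
```

>>> move_arm:
  deltas:
    - [1, -4, 20, 0.004, -0.001, 0.002]
    - [1, -3, 20, 0.004, -0.001, 0.002]
    - [0, 0, 12, 0, 0, 0]
    - [0, 0, 4, 0, 0, 0]
    - [0, 0, 0, 0, 0, 0]

```text
t: 3.67
ee_pos: [470.9, 230.2, 70.4]
orientation: [2.287, 2.151, 0.013]
ft_force: [-0.2, -0.4, -0.3]
width: 88.1
```

Run:
```python
from h import *
plan([465.7,230.6,49],1.513)
```

```text
t 3.67 pos [470.9 230.2  70.4] toolx 1.5095 F [-0.2 -0.4 -0.3] M [-0.03 -0.05 -0.03] w 88.1
need d [-0.1 -5.4 21.3] rot [ 0.0074 -0.0043 -0.0035]
```

>>> move_arm:
  deltas:
    - [0, -5, 8, 0.008, -0.004, -0.003]
    - [0, -2, 8, 0, 0, 0]
    - [0, -1, 5, 0, 0, 0]
    - [0, 0, 1, 0, 0, 0]
    - [0, 0, 0, 0, 0, 0]

```text
t: 4.08
ee_pos: [465.2, 231.7, 50.2]
orientation: [2.284, 2.155, 0.008]
ft_force: [0.9, -0.1, 0.1]
width: 87.8
```

Run:
```python
from h import *
plan([465.7,230.6,49],1.513)
```

```text
t 4.08 pos [465.2 231.7  50.2] toolx 1.5124 F [ 0.9 -0.1  0.1] M [-0.01 -0.03  0.01] w 87.8
need d [-1.1  0.5  1.2] rot [ 0.0045 -0.0029 -0.0006]
```

>>> move_arm:
  deltas:
    - [-1, 0, 1, 0.004, -0.003, 0]
    - [0, 0, 0, 0, 0, 0]
    - [0, 0, 0, 0, 0, 0]
    - [0, 0, 0, 0, 0, 0]
    - [0, 0, 0, 0, 0, 0]
  hand: 1

```text
t: 4.5
ee_pos: [465.7, 231.0, 49.7]
orientation: [2.285, 2.156, 0.001]
ft_force: [0.5, -0.2, 0.3]
width: 57.9
```

>>> move_arm:
  deltas:
    - [0, 0, 0, 0, 0, 0]
    - [0, 0, 0, 0, 0, 0]
    - [0, 0, 0, 0, 0, 0]
    - [0, 0, 0, 0, 0, 0]
    - [0, 0, 0, 0, 0, 0]

```text
t: 4.92
ee_pos: [465.9, 231.0, 50.1]
orientation: [2.284, 2.155, 0.002]
ft_force: [-0.2, -0.4, -0.9]
width: 24.9
```

Run:
```python
from h import *
plan([465.7,230.6,120],1.513)
```

```text
t 4.92 pos [465.9 231.   50.1] toolx 1.5127 F [-0.2 -0.4 -0.9] M [-0.02 -0.06  0.  ] w 24.9
need d [ -0.4  -0.1 -69.9] rot [ 0.0016 -0.0004 -0.0003]
```

>>> move_arm:
  deltas:
    - [0, 0, 0, 0, 0, 0]
    - [0, 0, 0, 0, 0, 0]
    - [0, 0, 0, 0, 0, 0]
    - [0, 0, 0, 0, 0, 0]

```text
t: 5.25
ee_pos: [465.8, 231.0, 50.0]
orientation: [2.284, 2.155, 0.002]
ft_force: [-0.6, 0.7, 0.9]
width: 15.7
```

>>> move_arm:
  deltas:
    - [0, 0, -12, 0, 0, 0]
    - [0, 0, -20, 0, 0, 0]
    - [0, 0, -25, 0, 0, 0]
    - [0, 0, -25, 0, 0, 0]
    - [0, 0, 0, 0, 0, 0]

```text
t: 5.67
ee_pos: [463.8, 230.1, 135.6]
orientation: [-2.284, -2.155, 0.007]
ft_force: [0.7, 0.8, -0.1]
width: 15.9
```

Run:
```python
from h import *
plan([465.7,230.6,120],1.513)
d=grab('scene','s1');f=d['frame'][:,:,::-1]
u,v=map(int,proj(d,[466,231,100]))
b=cv2.resize(f[v-45:v+55,u-60:u+70],None,fx=6,fy=6,interpolation=cv2.INTER_CUBIC)
cv2.imwrite('pics/cropE.png',b);print(u,v)
```

```text
t 5.67 pos [463.8 230.1 135.6] toolx 1.5128 F [ 0.7  0.8 -0.1] M [ 0.03 -0.11  0.02] w 15.9
need d [ 0.6  1.9 15.6] rot [-0.0039  0.0026 -0.0002]
388 194
```

View pics/cropE.png

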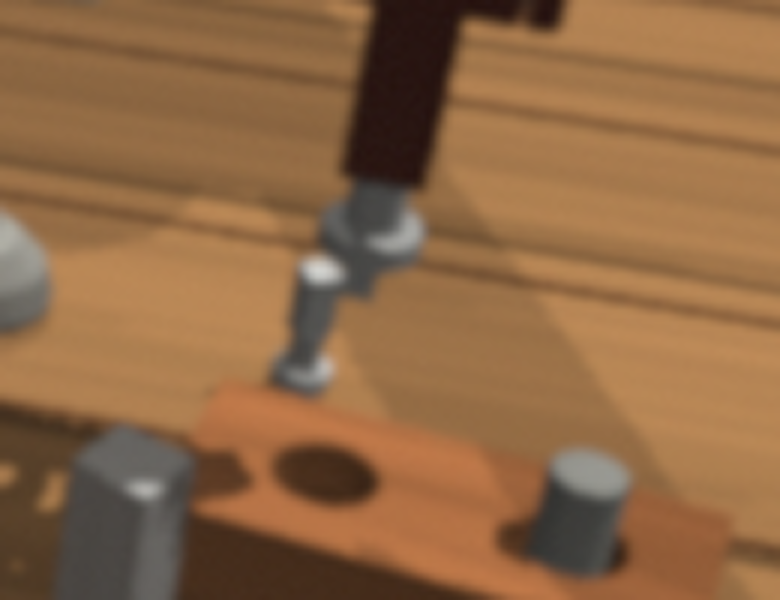

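The axle is lifted clear in the scene picture, and the pin still stands in its well. The tang under the collar is seen narrow from the +x side, so its x lies along the jaw axis, as wanted. I move on towards the block and confirm with a clear view.

>>> move_arm:
  deltas:
    - [-25, 8, -15, 0, 0, 0]
    - [-33, 11, -10, 0, 0, 0]
    - [-33, 11, 0, 0, 0, 0]
    - [-33, 11, 0, 0, 0, 0]
    - [0, 0, 0, 0, 0, 0]

```text
t: 6.13
ee_pos: [496.1, 100.3, 158.3]
orientation: [-2.276, -2.162, 0.012]
ft_force: [-0.3, -0.1, -0.7]
width: 15.7
```

Run:
```python
from h import *
plan([543.2,-76.4,140],1.81)
d=grab('scene','s2');f=d['frame'][:,:,::-1]
p=ctrl.get_obs()['ee_pos']
u,v=map(int,proj(d,p))
b=cv2.resize(f[v-45:v+55,u-60:u+70],None,fx=6,fy=6,interpolation=cv2.INTER_CUBIC)
cv2.imwrite('pics/cropF.png',b);print(u,v)
```

```text
t 6.13 pos [496.1 100.3 158.3] toolx 1.5195 F [-0.3 -0.1 -0.7] M [ 0.01 -0.1  -0.02] w 15.7
need d [-174.    56.2   18.7] rot [-0.0073  0.0032 -0.2905]
310 158
```

View pics/cropF.png

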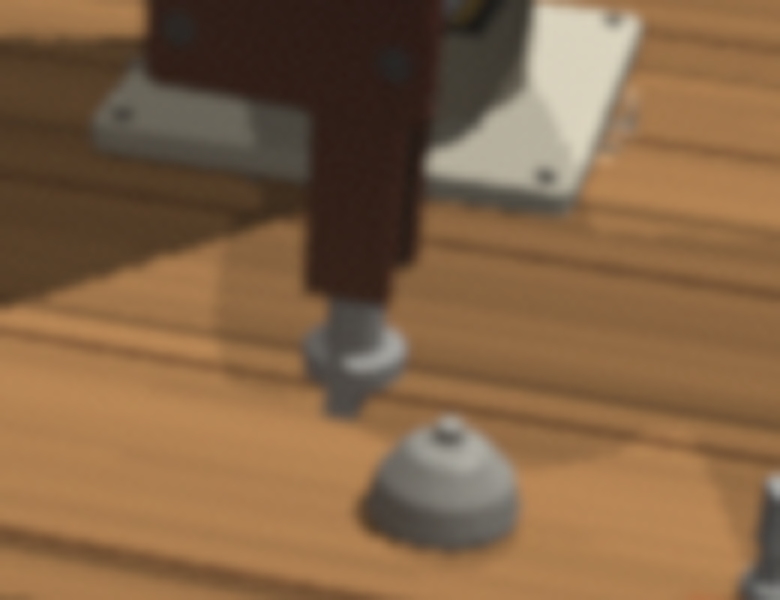

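The tang is about 35 px against 103 px for the collar, so 9 mm seen across. The axle's x lies along the jaws. On to above the well.

>>> move_arm:
  deltas:
    - [-35, 11, 0, -0.002, 0, -0.06]
    - [-34, 15, 0, -0.002, 0, -0.06]
    - [-34, 15, 0, -0.002, 0, -0.06]
    - [-32, 16, 0, 0, 0, -0.06]
    - [-22, 12, 0, 0, 0, -0.05]

```text
t: 6.6
ee_pos: [569.4, -47.4, 153.2]
orientation: [-1.913, -2.48, 0.012]
ft_force: [0.3, 0.8, -1.4]
width: 15.8
```

>>> move_arm:
  deltas:
    - [0, 0, 0, 0, 0, 0]

```text
t: 6.68
ee_pos: [571.8, -49.8, 152.6]
orientation: [-1.913, -2.482, 0.011]
ft_force: [0.9, 0.3, -1.0]
width: 15.8
```

Run:
```python
from h import *
plan([543.2,-76.4,90],1.81)
```

```text
t 6.68 pos [571.8 -49.8 152.6] toolx 1.828 F [ 0.9  0.3 -1. ] M [-0.02 -0.16  0.03] w 15.8
need d [-18.6 -33.8  62.9] rot [-0.0104 -0.0016  0.018 ]
```

>>> move_arm:
  deltas:
    - [-10, -18, 0, -0.005, -0.001, 0.009]
    - [-8, -15, 15, -0.005, -0.001, 0.009]
    - [0, -1, 18, 0, 0, 0]
    - [0, -1, 14, 0, 0, 0]
    - [0, 0, 0, 0, 0, 0]

```text
t: 7.1
ee_pos: [539.0, -72.2, 100.7]
orientation: [-1.942, -2.463, 0.002]
ft_force: [-0.2, -0.1, -2.3]
width: 16.1
```

Run:
```python
from h import *
plan([543.2,-76.4,82],1.81)
for n,t in (('top','t3'),('scene','s3'),('wrist','w3')):
  d=grab(n,t);f=d['frame'][:,:,::-1];p=ctrl.get_obs()['ee_pos'];u,v=map(int,proj(d,p-[0,0,20]));print(n,u,v)
  if n!='wrist':
   cv2.imwrite(f'pics/crop_{t}.png',cv2.resize(f[max(v-45,0):v+55,max(u-60,0):u+70],None,fx=5,fy=5,interpolation=cv2.INTER_CUBIC))
```

```text
t 7.1 pos [539.  -72.2 100.7] toolx 1.8065 F [-0.2 -0.1 -2.3] M [ 0.   -0.08 -0.01] w 16.1
need d [-5.1  3.2 18.7] rot [-0.0045 -0.0032 -0.0035]
top 390 223
scene 202 194
wrist 283 246
```

View pics/crop_s3.png

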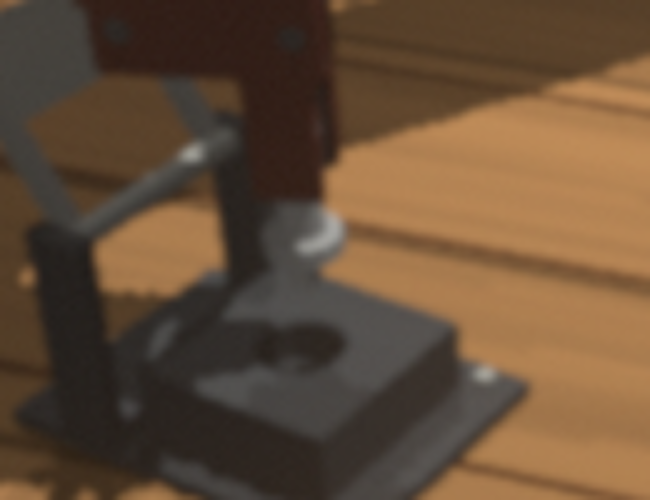

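View pics/w3.png

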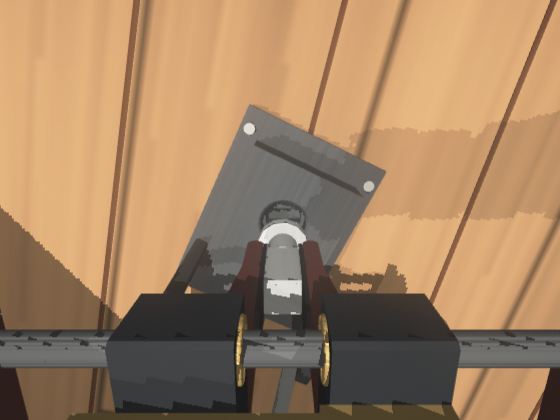

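The wrist view shows the axle just short of the well, whose rim is at (283,215). The clamp is clear of the hand. I centre the axle, then lower it.

>>> move_arm:
  deltas:
    - [-5, 3, 5, -0.004, -0.003, -0.003]
    - [0, 0, 2, 0, 0, 0]
    - [0, 0, 0, 0, 0, 0]

```text
t: 7.5
ee_pos: [548.7, -76.0, 98.4]
orientation: [1.932, 2.466, 0.007]
ft_force: [0.1, -1.1, -1.2]
width: 15.9
```

Run:
```python
from h import *
plan([543.2,-76.4,82],1.81)
d=grab('wrist','w4');f=d['frame'][:,:,::-1]
cv2.imwrite('pics/crop_w4.png',cv2.resize(f[150:310,190:380],None,fx=3.5,fy=3.5,interpolation=cv2.INTER_CUBIC))
```

```text
t 7.5 pos [548.7 -76.   98.4] toolx 1.8124 F [ 0.1 -1.1 -1.2] M [-0.06 -0.04 -0.01] w 15.9
need d [ 1.  -5.6 16.3] rot [0.009  0.0038 0.0024]
```

View pics/crop_w4.png

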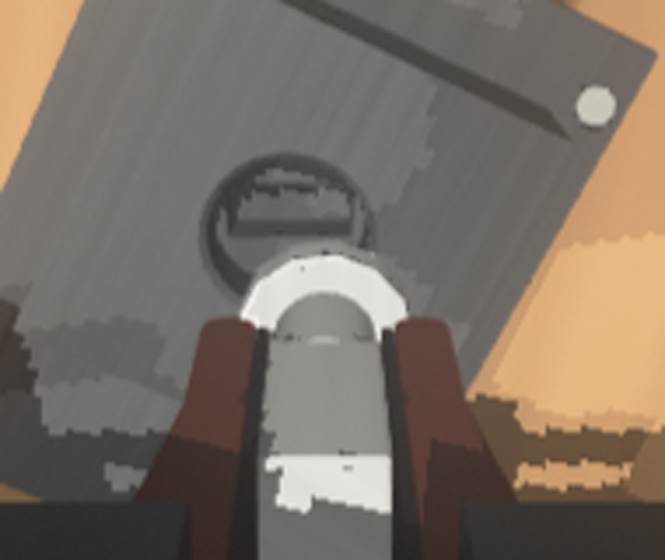

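The wrist crop shows the slot lying horizontal, so it is parallel to the jaw axis and the yaw is right. The axle is about 5 mm right of the well, as the numbers say. I correct that and settle.

>>> move_arm:
  deltas:
    - [1, -5, 3, 0.008, 0.004, 0.002]
    - [0, 0, 3, 0, 0, 0]
    - [0, 0, 0, 0, 0, 0]
    - [0, 0, 0, 0, 0, 0]

```text
t: 7.88
ee_pos: [543.8, -76.4, 92.7]
orientation: [1.94, 2.47, 0.002]
ft_force: [-0.6, -0.1, -1.5]
width: 16.2
```

Run:
```python
from h import *
plan([543.2,-76.4,82],1.81)
```

```text
t 7.88 pos [543.8 -76.4  92.7] toolx 1.8098 F [-0.6 -0.1 -1.5] M [-0.03 -0.14 -0.03] w 16.2
need d [ 0.1 -0.6 10.7] rot [ 0.0017  0.     -0.0002]
```

>>> move_arm:
  deltas:
    - [0, -1, 5, 0, 0, 0]
    - [0, -0.5, 5, 0, 0, 0]
    - [0, -0.5, 5, 0, 0, 0]
    - [0, 0, 2, 0, 0, 0]
    - [0, 0, 0, 0, 0, 0]

```text
t: 8.3
ee_pos: [541.5, -77.0, 73.8]
orientation: [1.941, 2.469, 0.002]
ft_force: [-0.8, 0.1, -0.9]
width: 16.1
```

Run:
```python
from h import *
plan([543.2,-76.4,60],1.81)
d=grab('wrist','w5');f=d['frame'][:,:,::-1]
cv2.imwrite('pics/crop_w5.png',cv2.resize(f[150:310,190:380],None,fx=3.5,fy=3.5,interpolation=cv2.INTER_CUBIC))
```

```text
t 8.3 pos [541.5 -77.   73.8] toolx 1.8095 F [-0.8  0.1 -0.9] M [-0.09 -0.09 -0.04] w 16.1
need d [ 0.2  1.8 13.8] rot [ 0.0016 -0.0001 -0.0005]
```

View pics/crop_w5.png

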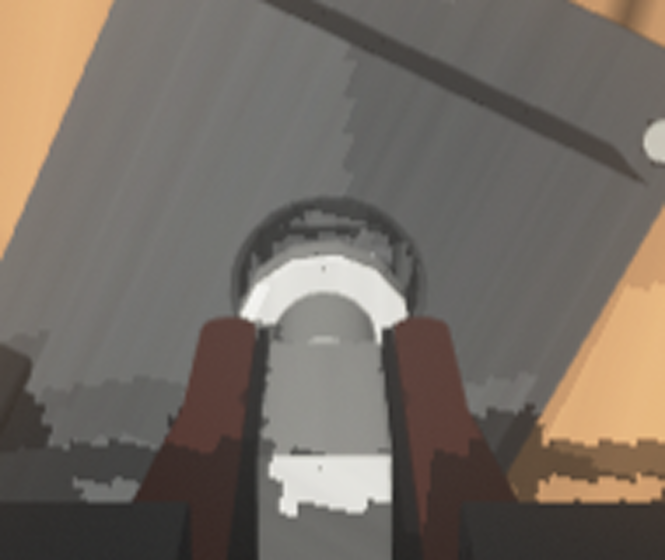

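The axle is 1–2 mm left of the well centre, which agrees with the numbers. I correct it and lower on.

>>> move_arm:
  deltas:
    - [0, 1.5, 3, 0, 0, 0]
    - [0, 0, 3, 0, 0, 0]
    - [0, 0, 2, 0, 0, 0]
    - [0, 0, 0, 0, 0, 0]
    - [0, 0, 0, 0, 0, 0]

```text
t: 8.77
ee_pos: [543.5, -76.6, 65.1]
orientation: [1.94, 2.469, 0.002]
ft_force: [-0.4, -0.5, -1.0]
width: 15.6
```

Run:
```python
from h import *
plan([543.2,-76.4,56],1.81)
```

```text
t 8.77 pos [543.5 -76.6  65.1] toolx 1.8097 F [-0.4 -0.5 -1. ] M [-0.04 -0.09 -0.02] w 15.6
need d [ 0.2 -0.2  9.1] rot [ 0.0019  0.0001 -0.0003]
```

>>> move_arm:
  deltas:
    - [0, 0, 2, 0, 0, 0]
    - [0, 0, 2, 0, 0, 0]
    - [0, 0, 1, 0, 0, 0]
    - [0, 0, 0, 0, 0, 0]

```text
t: 9.1
ee_pos: [543.5, -76.6, 59.9]
orientation: [1.94, 2.469, 0.002]
ft_force: [-0.5, -1.2, -0.8]
width: 16.1
```

Run:
```python
from h import *
plan([543.2,-76.4,56],1.81)
```

```text
t 9.1 pos [543.5 -76.6  59.9] toolx 1.8097 F [-0.5 -1.2 -0.8] M [ 0.   -0.13  0.03] w 16.1
need d [ 0.3 -0.2  3.9] rot [ 0.002   0.0001 -0.0003]
```

>>> move_arm:
  deltas:
    - [0, 0, 1.5, 0, 0, 0]
    - [0, 0, 1, 0, 0, 0]
    - [0, 0, 1, 0, 0, 0]
    - [0, 0, 0, 0, 0, 0]

```text
t: 9.43
ee_pos: [543.5, -76.6, 56.0]
orientation: [1.94, 2.469, 0.002]
ft_force: [0.7, -1.0, -0.8]
width: 15.6
```

>>> move_arm:
  deltas:
    - [0, 0, 1, 0, 0, 0]
    - [0, 0, 0, 0, 0, 0]

```text
t: 9.6
ee_pos: [543.5, -76.6, 54.9]
orientation: [1.94, 2.469, 0.002]
ft_force: [0.6, 0.7, -0.8]
width: 15.9
```

>>> move_arm:
  deltas:
    - [0, 0, 1, 0, 0, 0]
    - [0, 0, 0, 0, 0, 0]

```text
t: 9.77
ee_pos: [543.5, -76.6, 53.9]
orientation: [1.94, 2.469, 0.002]
ft_force: [0.1, 0.4, -1.6]
width: 15.6
```

There is no contact force below the floor contact height of 56, so the tang looks to be entering the slot. I continue slowly.

>>> move_arm:
  deltas:
    - [0, 0, 1.5, 0, 0, 0]
    - [0, 0, 1, 0, 0, 0]
    - [0, 0, 0, 0, 0, 0]

```text
t: 10.02
ee_pos: [543.6, -76.6, 51.2]
orientation: [1.94, 2.469, 0.003]
ft_force: [-1.0, -0.8, -1.2]
width: 16.1
```

>>> move_arm:
  deltas:
    - [0, 0, 1.5, 0, 0, 0]
    - [0, 0, 1, 0, 0, 0]
    - [0, 0, 0, 0, 0, 0]

```text
t: 10.27
ee_pos: [543.6, -76.6, 48.4]
orientation: [1.94, 2.469, 0.003]
ft_force: [0.1, -1.1, -1.5]
width: 15.9
```

>>> move_arm:
  deltas:
    - [0, 0, 1, 0, 0, 0]
    - [0, 0, 1, 0, 0, 0]
    - [0, 0, 0, 0, 0, 0]

```text
t: 10.52
ee_pos: [543.5, -76.6, 46.1]
orientation: [1.94, 2.469, 0.002]
ft_force: [-0.2, 0.4, -1.8]
width: 15.9
```

>>> move_arm:
  deltas:
    - [0, 0, 0.8, 0, 0, 0]
    - [0, 0, 0, 0, 0, 0]

```text
t: 10.68
ee_pos: [543.6, -76.6, 46.2]
orientation: [1.94, 2.469, 0.002]
ft_force: [-0.7, 0.6, -1.2]
width: 15.9
```

>>> move_arm:
  deltas:
    - [0, 0, 0.8, 0, 0, 0]
    - [0, 0, 0, 0, 0, 0]

```text
t: 10.85
ee_pos: [543.6, -76.6, 46.1]
orientation: [1.94, 2.469, 0.002]
ft_force: [-1.3, -0.2, -1.7]
width: 15.6
```

Run:
```python
from h import *
plan([543.2,-76.4,46],1.81)
d=grab('scene','s6');f=d['frame'][:,:,::-1]
cv2.imwrite('pics/crop_s6.png',cv2.resize(f[150:260,140:270],None,fx=5,fy=5,interpolation=cv2.INTER_CUBIC))
d=grab('wrist','w6');f=d['frame'][:,:,::-1]
cv2.imwrite('pics/crop_w6.png',cv2.resize(f[150:310,190:380],None,fx=3.5,fy=3.5,interpolation=cv2.INTER_CUBIC))
```

```text
t 10.85 pos [543.6 -76.6  46.1] toolx 1.8097 F [-1.3 -0.2 -1.7] M [-0.02  0.02 -0.  ] w 15.6
need d [ 0.3 -0.4  0.1] rot [ 0.002   0.0002 -0.0003]
```

View pics/crop_s6.png

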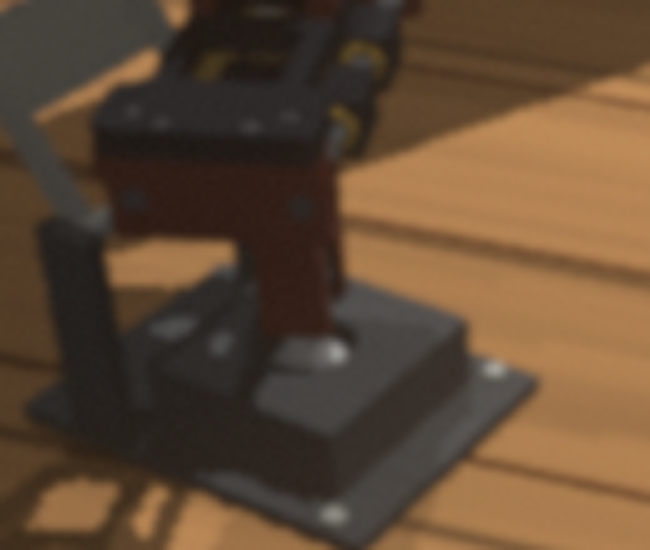

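View pics/crop_w6.png

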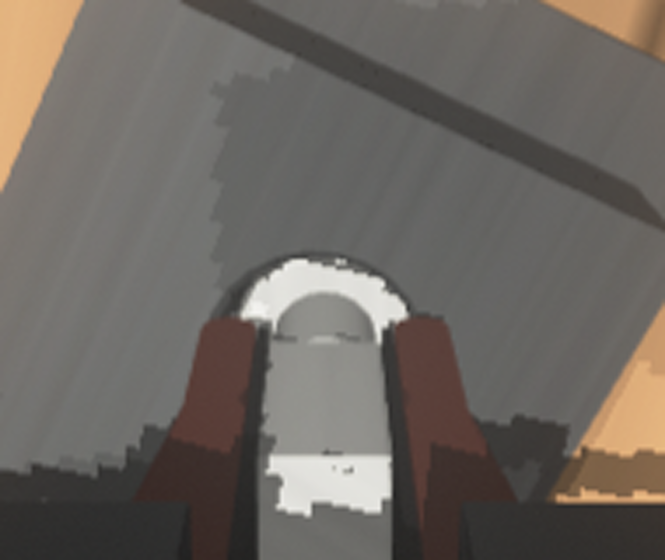

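The descent stopped at TCP z=46.1, exactly the seated height (axle origin at 8 mm), and the collar is sunk in the well. I release with a modest opening and lift off.

>>> move_arm:
  deltas:
    - [0, 0, -0.2, 0, 0, 0]
    - [0, 0, 0, 0, 0, 0]
    - [0, 0, 0, 0, 0, 0]
    - [0, 0, 0, 0, 0, 0]
    - [0, 0, 0, 0, 0, 0]
  hand: 0.1

```text
t: 11.37
ee_pos: [544.7, -76.8, 46.2]
orientation: [1.939, 2.468, 0.004]
ft_force: [0.8, 0.2, -0.6]
width: 39.6
```

Run:
```python
from h import *
plan([543.2,-76.4,100],1.81)
```

```text
t 11.37 pos [544.7 -76.8  46.2] toolx 1.8096 F [ 0.8  0.2 -0.6] M [-0.05 -0.05 -0.02] w 39.6
need d [  0.7  -1.2 -53.8] rot [ 0.004   0.001  -0.0004]
```

>>> move_arm:
  deltas:
    - [0, 0, -5, 0, 0, 0]
    - [0, 0, -12, 0, 0, 0]
    - [0, 0, -20, 0, 0, 0]
    - [10, 0, -25, 0, 0, 0]
    - [20, 0, -25, 0, 0, 0]

```text
t: 11.78
ee_pos: [534.6, -48.9, 133.6]
orientation: [-1.942, -2.464, 0.004]
ft_force: [0.0, 0.2, 0.7]
width: 39.4
```

>>> move_arm:
  deltas:
    - [25, 0, -25, 0, 0, 0]
    - [0, 0, 0, 0, 0, 0]

```text
t: 11.95
ee_pos: [530.6, -22.6, 165.7]
orientation: [1.944, 2.466, 0.004]
ft_force: [0.3, -0.2, 0.5]
width: 39.4
```

Run:
```python
from h import *
plan([543.2,-76.4,100],1.36)
d=grab('wrist','w7')
d=grab('top','t7');P=cloud(d)
u,v=map(int,proj(d,[543,-76,78]));print(u,v)
f=d['frame'][:,:,::-1]
cv2.imwrite('pics/crop_t7.png',cv2.resize(f[170:280,330:460],None,fx=5,fy=5,interpolation=cv2.INTER_CUBIC))
```

```text
t 11.95 pos [530.6 -22.6 165.7] toolx 1.8062 F [ 0.3 -0.2  0.5] M [-0.01 -0.12  0.01] w 39.4
need d [-55.3  -0.4  65.7] rot [ 0.0025 -0.001   0.4462]
392 221
```

View pics/w7.png

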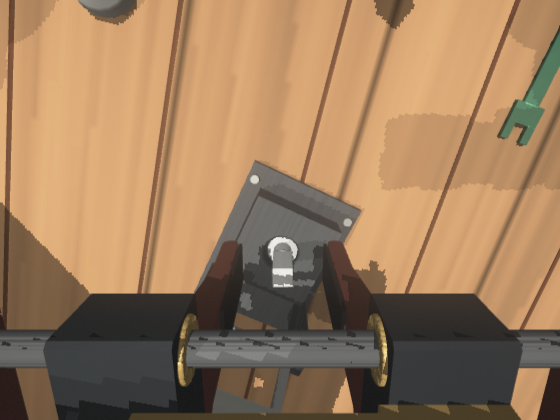

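The axle stands alone in the well, with its head top at about (283,281). I check its height and uprightness.

Run:
```python
from h import *
d=load('w7');P=cloud(d);z=P[...,2];v,u=np.mgrid[:420,:560]
m=(z>65)&(z<95)&(u>255)&(u<310)&(v>255)&(v<295)
m=cv2.morphologyEx(m.astype(np.uint8),cv2.MORPH_OPEN,np.ones((3,3)))>0
print(m.sum(),np.percentile(z[m],[5,50,95]))
m&=z>np.median(z[m])-3
print(cv2.minAreaRect(P[m][:,:2].astype(np.float32)),P[m].mean(0))
m=(abs(z-34)<3)&(u>220)&(u<350)&(v>180)&(v<300);print('block top',np.median(z[m]))
d=load('t7');P=cloud(d);z=P[...,2]
m=(u>470)&(u<550)&(v>180)&(v<290)&(z>150);print(P[m][:,1].min(), np.median(P[m],0))
```

```text
531 [67.84369859 77.68351071 78.8184853 ]
((543.892333984375, -76.78610229492188), (15.545589447021484, 16.518930435180664), 13.742979049682617) [543.8796286  -76.2391262   77.80206296]
block top 33.93663307829269
-84.31551221147465 [514.82864642 -63.80758039 516.88138213]
```

The head top is at 77.8 mm, so the origin is at about 7.8 mm, and the centre is within 0.7 mm. The axle is fully seated and released.

Next is the clamp. I pass over the bar with fingers shut, come down behind it and push it over along its arc.

```bash
cat >> h.py <<'E'
def bl(yb,z,th=1.36,xb=0):
    c,s=np.cos(-.21),np.sin(-.21)
    o=ctrl.get_obs()['ee_pos']-[543.3,-76.4,0]
    print('block xyz',round(c*o[0]+s*o[1],1),round(-s*o[0]+c*o[1],1),round(o[2],1))
    plan([543.3+c*xb-s*yb,-76.4+s*xb+c*yb,z],th)
E
python3 - <<'E'
from h import *
bl(-165,250)
E
```

```text
block xyz -24.1 47.9 162.5
t 12.05 pos [529.7 -24.5 162.5] toolx 1.8067 F [-0.7  0.8 -0.2] M [-0.05 -0.07 -0.04] w 39.9
need d [-202.5  -70.2  -87.5] rot [-6.000e-04 -2.000e-04  4.467e-01]
```

>>> move_arm:
  deltas:
    - [0, 0, -35, 0, 0, 0.1]
    - [0, 0, -35, 0, 0, 0.1]
    - [0, 0, -25, 0, 0, 0.1]
    - [0, 0, -5, 0, 0, 0.1]
    - [0, 0, 0, 0, 0, 0.04]
  hand: 1

```text
t: 12.47
ee_pos: [526.9, -27.9, 261.0]
orientation: [-2.451, -1.954, 0.015]
ft_force: [-0.2, -0.5, -0.7]
width: 9.9
```

Run:
```python
from h import *
bl(-165,250)
```

```text
block xyz -26.2 44.0 261.0
t 12.47 pos [526.9 -27.9 261. ] toolx 1.3462 F [-0.2 -0.5 -0.7] M [-0.03 -0.06  0.02] w 9.9
need d [-208.6   29.3   11.3] rot [-0.012   0.003  -0.0138]
```

>>> move_arm:
  deltas:
    - [-25, 5, 0, -0.004, 0.001, -0.005]
    - [-38, 6, 0, -0.004, 0.001, -0.004]
    - [-38, 6, 0, -0.004, 0.001, -0.004]
    - [-38, 6, 0, 0, 0, 0]
    - [-38, 4, 0, 0, 0, 0]

```text
t: 12.88
ee_pos: [514.0, -210.9, 256.8]
orientation: [-2.435, -1.978, 0.003]
ft_force: [1.0, 0.0, -0.8]
width: 0.4
```

>>> move_arm:
  deltas:
    - [-22, 0, 0, 0, 0, 0]
    - [0, 0, 0, 0, 0, 0]

```text
t: 13.05
ee_pos: [506.9, -241.0, 254.0]
orientation: [-2.44, -1.969, 0.008]
ft_force: [0.7, 0.2, 0.1]
width: 0.5
```

Run:
```python
from h import *
bl(-165,180)
d=grab('wrist','w8')
P=cloud(d);z=P[...,2];print(d['cam_to_world'][:3,3])
d=grab('scene','s8')
```

```text
block xyz -1.2 -168.6 254.0
t 13.05 pos [ 506.9 -241.   254. ] toolx 1.3582 F [0.7 0.2 0.1] M [-0.04 -0.04  0.01] w 0.5
need d [ 3.6  1.8 74. ] rot [-0.0081 -0.     -0.0018]
[ 525.12797714 -164.68880862  416.2221192 ]
```

View pics/w8.png

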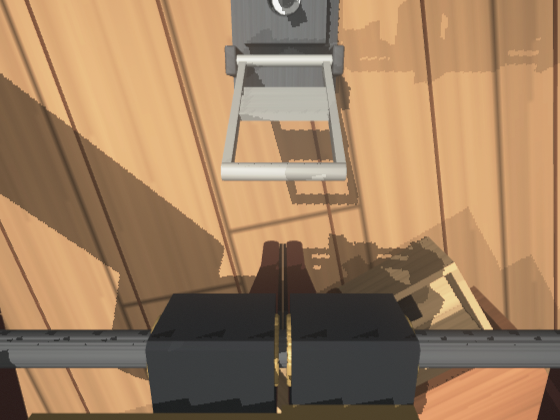

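View pics/s8.png

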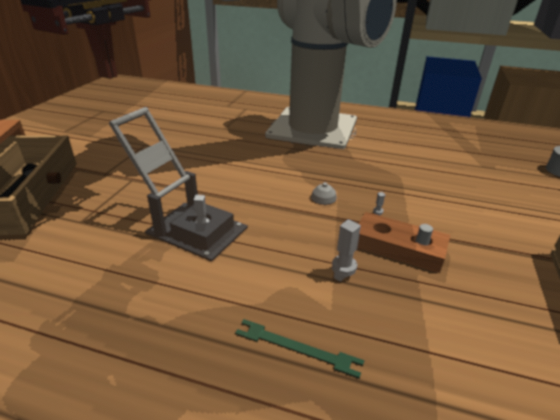

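The wrist view shows the bar at (284,172) directly ahead of the shut fingers, and the arms on either side. The scene view shows the axle standing in the block and everything else undisturbed. I go down behind the bar.

Run:
```python
from h import *
d=load('w8');P=cloud(d);z=P[...,2];v,u=np.mgrid[:420,:560]
m=(z>180)&(z<215)&(u>225)&(u<343)&(v>160)&(v<185);q=P[m]-[543.3,-76.4,0]
c,s=np.cos(-.21),np.sin(-.21);yb=-s*q[:,0]+c*q[:,1];xb=c*q[:,0]+s*q[:,1]
print(m.sum(),np.percentile(xb,[1,50,99]),np.percentile(yb,[2,50,98]),np.percentile(q[:,2],[2,50,98]))
```

```text
2183 [-35.73962432   0.45325342  35.38806409] [-141.02791086 -134.65302285 -129.91503029] [192.35746075 196.71690318 198.59411968]
```

>>> move_arm:
  deltas:
    - [0, 0, 30, -0.004, 0, 0]
    - [0, 0, 25, -0.004, 0, 0]
    - [0, 0, 12, 0, 0, 0]
    - [0, 0, 0, 0, 0, 0]

```text
t: 13.48
ee_pos: [507.6, -234.4, 184.0]
orientation: [-2.441, -1.975, -0.003]
ft_force: [-0.8, 0.2, -0.3]
width: 0.7
```

Run:
```python
from h import *
bl(-155,182)
```

```text
block xyz -1.9 -161.9 184.0
t 13.48 pos [ 507.6 -234.4  184. ] toolx 1.3606 F [-0.8  0.2 -0.3] M [-0.03 -0.08  0.02] w 0.7
need d [6.9 1.9 2.1] rot [-0.0001 -0.0028  0.0006]
```

>>> move_arm:
  deltas:
    - [8, 2, 0, 0, 0, 0]
    - [10, 0, -4, 0, 0, 0]
    - [12, 0, -6, 0, 0, 0]
    - [14, 0, -5, 0, 0, 0]
    - [0, 0, 0, 0, 0, 0]

```text
t: 13.9
ee_pos: [520.3, -187.9, 202.2]
orientation: [2.438, 1.981, -0.003]
ft_force: [-0.2, 0.4, 0.1]
width: 0.6
```

Run:
```python
from h import *
bl(-76,205)
```

```text
block xyz 0.7 -113.8 202.2
t 13.9 pos [ 520.3 -187.9  202.2] toolx 1.3649 F [-0.2  0.4  0.1] M [-0.02 -0.1   0.08] w 0.6
need d [37.8 -0.6 -2.9] rot [-0.0006  0.0016  0.0049]
```

```bash
cat > bar.py <<'E'
from h import *
import sys
d=grab('wrist',sys.argv[1])
P=cloud(d);z=P[...,2];q=P-[543.3,-76.4,0];c,s=np.cos(-.21),np.sin(-.21)
yb=-s*q[...,0]+c*q[...,1];xb=c*q[...,0]+s*q[...,1]
r=np.hypot(yb+60,z-79.5);m=(abs(xb)<30)&(abs(r-138)<7)&(z>75)&(yb>-150)&(yb<90)
if m.sum(): 
    th=np.arctan2(z[m]-79.5,yb[m]+60);print('bar n',m.sum(),'theta',np.percentile(th,[10,50,90]).round(3),'y',np.median(yb[m]),'z',np.median(z[m]))
o=ctrl.get_obs()['ee_pos']-[543.3,-76.4,0];print('tcp',round(c*o[0]+s*o[1],1),round(-s*o[0]+c*o[1],1),o[2].round(1))
E
python3 bar.py w9
```

```text
bar n 3823 theta [1.8   1.82  1.867] y -94.630841526555 z 214.64524203434263
tcp 0.9 -114.5 202.0
```

View pics/w9.png

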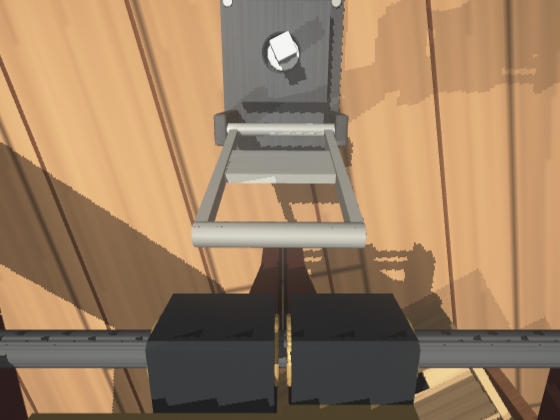

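The bar follows: it is now at about 1.83 rad, with the fingers right behind it. I continue along the arc.

>>> move_arm:
  deltas:
    - [16, 0, 0, 0, 0, 0]
    - [16, 0, 0, 0, 0, 0]
    - [16, 0, 0, 0, 0, 0]
    - [16, 0, 2, 0, 0, 0]
    - [12, 0, 3, 0, 0, 0]

```text
t: 14.37
ee_pos: [537.9, -114.8, 200.6]
orientation: [2.43, 1.977, -0.002]
ft_force: [-1.5, -2.5, 0.9]
width: 0.4
```

```bash
python3 bar.py w10
python3 - <<'E'
from h import *
bl(4,175)
E
```

```text
bar n 4056 theta [1.246 1.283 1.331] y -19.977843447390732 z 213.59863315156605
tcp 2.5 -37.1 199.9
block xyz 2.5 -37.1 199.9
t 14.42 pos [ 538.  -113.2  199.9] toolx 1.3666 F [-0.5  1.5 -0.9] M [ 0.02 -0.11  0.01] w -0.0
need d [41.2 -2.4 24.6] rot [0.0059 0.0056 0.0067]
```

>>> move_arm:
  deltas:
    - [12, -1, 6, 0.003, 0.003, 0.003]
    - [12, -1, 6, 0.003, 0.003, 0.003]
    - [11, 0, 7, 0, 0, 0]
    - [8, 0, 6, 0, 0, 0]
    - [0, 0, 0, 0, 0, 0]

```text
t: 14.83
ee_pos: [546.9, -67.4, 172.9]
orientation: [2.442, 1.975, 0.003]
ft_force: [0.2, -0.8, 0.8]
width: 0.5
```

```bash
python3 bar.py w11
python3 - <<'E'
from h import *
bl(31,145)
E
```

```text
bar n 4185 theta [0.847 0.889 0.942] y 28.09745372084063 z 187.22213569523257
tcp 1.7 9.2 173.2
block xyz 1.7 9.2 173.2
t 14.88 pos [546.9 -67.7 173.2] toolx 1.3605 F [-0.5  0.1  0.7] M [-0.05 -0.05 -0.01] w 0.5
need d [21.8 -1.8 28.3] rot [ 0.0022 -0.0009  0.0005]
```

>>> move_arm:
  deltas:
    - [8, -1, 8, 0.002, 0, 0]
    - [8, 0, 9, 0, 0, 0]
    - [6, 0, 9, 0, 0, 0]
    - [2, 0, 2, 0, 0, 0]
    - [0, 0, 0, 0, 0, 0]

```text
t: 15.3
ee_pos: [551.3, -42.6, 141.9]
orientation: [-2.443, -1.975, -0.0]
ft_force: [0.4, -1.2, 1.1]
width: 0.5
```

```bash
python3 bar.py w12
python3 - <<'E'
from h import *
bl(31,190)
E
```

```text
bar n 4750 theta [0.575 0.618 0.709] y 52.53421729517389 z 158.9862204051836
tcp 0.7 34.7 142.0
block xyz 0.7 34.7 142.0
t 15.35 pos [551.2 -42.6 142. ] toolx 1.3597 F [-0.2 -0.4  0.2] M [-0.06 -0.04  0.05] w 0.5
need d [ -3.6  -0.7 -48. ] rot [-0.0005 -0.0003 -0.0003]
```

View pics/w12.png

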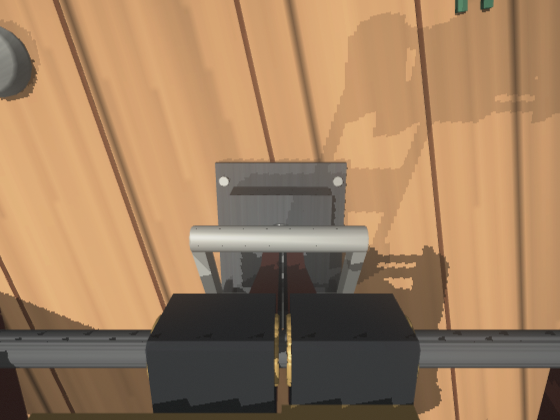

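The clamp is now at about 0.6 rad and the bar at (279,238) is clear of everything. I lift out, move over the bar and press it down from above along the arc.

>>> move_arm:
  deltas:
    - [-4, -1, 0, 0, 0, 0]
    - [0, 0, -20, 0, 0, 0]
    - [0, 0, -20, 0, 0, 0]
    - [14, 0, -3, 0, 0, 0]
    - [14, 0, 0, 0, 0, 0]

```text
t: 15.77
ee_pos: [553.5, -20.0, 185.5]
orientation: [-2.444, -1.967, 0.003]
ft_force: [-0.2, -0.4, 0.7]
width: 0.5
```

```bash
python3 bar.py w13
python3 - <<'E'
from h import *
bl(55,165)
E
```

```text
bar n 1536 theta [0.568 0.602 0.626] y 55.17234925711629 z 158.16588358986837
tcp -1.6 59.5 185.4
block xyz -1.6 59.5 185.4
t 15.82 pos [554.2 -17.8 185.4] toolx 1.3566 F [-0.2  1.7  0.2] M [-0.03 -0.13  0.01] w 0.5
need d [-4.6  1.7 20.4] rot [-0.0039 -0.0022 -0.0034]
```

>>> move_arm:
  deltas:
    - [-4, 1, 10, -0.003, -0.002, -0.003]
    - [0, 0, 8, 0, 0, 0]
    - [2, 0, 8, 0, 0, 0]
    - [3, 0, 8, 0, 0, 0]
    - [3, 0, 8, 0, 0, 0]

```text
t: 16.23
ee_pos: [556.4, -11.3, 138.5]
orientation: [-2.44, -1.978, -0.002]
ft_force: [0.6, 2.2, 2.6]
width: 0.3
```

```bash
python3 bar.py w14
python3 - <<'E'
from h import *
bl(66,130)
E
```

```text
bar n 1822 theta [0.395 0.432 0.449] y 65.98449118574467 z 137.21134825851928
tcp -1.9 66.5 136.8
block xyz -1.9 66.5 136.8
t 16.28 pos [555.3 -11.  136.8] toolx 1.3628 F [0.3 0.6 0.9] M [ 0.01 -0.14  0.02] w 0.1
need d [-0.5  1.9  6.8] rot [-0.0023 -0.001   0.0028]
```

The bar is following down, at about 0.43 rad with light force. I continue.

>>> move_arm:
  deltas:
    - [0, 1, 8, -0.002, 0, 0.002]
    - [2, 0, 8, 0, 0, 0]
    - [2, 0, 8, 0, 0, 0]
    - [1, 0, 6, 0, 0, 0]
    - [0, 0, 0, 0, 0, 0]

```text
t: 16.7
ee_pos: [556.5, -5.8, 101.5]
orientation: [-2.44, -1.975, 0.003]
ft_force: [0.1, 0.5, 1.3]
width: -0.1
```

```bash
python3 bar.py w15
python3 - <<'E'
from h import *
bl(74,90)
E
```

```text
bar n 1989 theta [0.123 0.154 0.165] y 76.2624180551789 z 100.2327766552865
tcp -1.7 71.7 101.9
block xyz -1.7 71.7 101.9
t 16.75 pos [556.6  -5.9 101.9] toolx 1.3608 F [ 0.2 -0.8  0.1] M [-0.05 -0.05 -0.03] w 0.0
need d [ 2.3  1.8 11.9] rot [-0.0032 -0.0001  0.0008]
```

>>> move_arm:
  deltas:
    - [2, 1, 4, -0.003, 0, 0]
    - [0, 0, 4, 0, 0, 0]
    - [0, 0, 3, 0, 0, 0]
    - [0, 0, 0, 0, 0, 0]

```text
t: 17.08
ee_pos: [558.1, -4.5, 90.3]
orientation: [2.442, 1.976, 0.0]
ft_force: [-0.1, -0.2, -0.7]
width: 0.0
```

>>> move_arm:
  deltas:
    - [0, 0, 2, 0, 0, 0]
    - [0, 0, 0, 0, 0, 0]

```text
t: 17.25
ee_pos: [558.2, -4.5, 88.6]
orientation: [2.442, 1.976, 0.001]
ft_force: [-0.7, 1.3, 2.6]
width: 0.5
```

>>> move_arm:
  deltas:
    - [0, 0, 1.5, 0, 0, 0]
    - [0, 0, 0, 0, 0, 0]

```text
t: 17.42
ee_pos: [558.3, -4.5, 88.6]
orientation: [2.442, 1.975, 0.001]
ft_force: [-2.0, 0.5, 3.9]
width: 0.5
```

The press stops at 88.6 mm, which is the shut bar's top. One more light press to confirm the stop, then I lift off.

>>> move_arm:
  deltas:
    - [0, 0, 2.5, 0, 0, 0]
    - [0, 0, 1.5, 0, 0, 0]
    - [0, 0, 0, 0, 0, 0]

```text
t: 17.67
ee_pos: [558.3, -4.4, 88.7]
orientation: [2.442, 1.975, 0.002]
ft_force: [-0.9, 0.6, 0.7]
width: 0.6
```

>>> move_arm:
  deltas:
    - [0, 0, -10, 0, 0, 0]
    - [0, 0, -25, 0, 0, 0]
    - [0, 0, -35, 0, 0, 0]
    - [20, 0, -35, 0, 0, 0]
    - [30, 0, 0, 0, 0, 0]

```text
t: 18.08
ee_pos: [566.4, 41.4, 198.0]
orientation: [-2.446, -1.968, 0.006]
ft_force: [0.9, 0.2, 0.2]
width: 0.3
```

>>> move_arm:
  deltas:
    - [-30, 0, -20, 0, 0, 0]
    - [-30, 0, 0, 0, 0, 0]
    - [0, 0, 0, 0, 0, 0]

```text
t: 18.33
ee_pos: [556.5, -9.4, 223.2]
orientation: [2.432, 1.986, 0.003]
ft_force: [-0.5, -0.4, -0.5]
width: 0.4
```

```bash
python3 bar.py w16
python3 - <<'E'
from h import *
d=grab('scene','s16');f=d['frame'][:,:,::-1]
cv2.imwrite('pics/crop_s16.png',cv2.resize(f[140:260,130:270],None,fx=5,fy=5,interpolation=cv2.INTER_CUBIC))
o=ctrl.get_obs();print(o['ee_pos'],o['ft_force'])
E
```

```text
bar n 857 theta [0.037 0.06  0.069] y 76.42961537935294 z 87.57908958651512
tcp -0.3 69.5 223.9
[557.50655135  -7.8812454  223.23749752] [ 0.27917995 -0.18078962 -0.30827819]
```

View pics/w16.png

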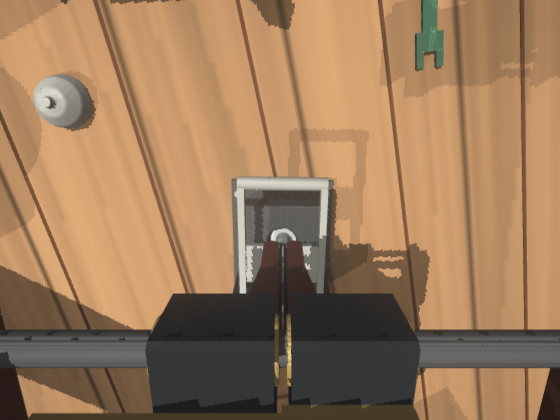

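View pics/s16.png

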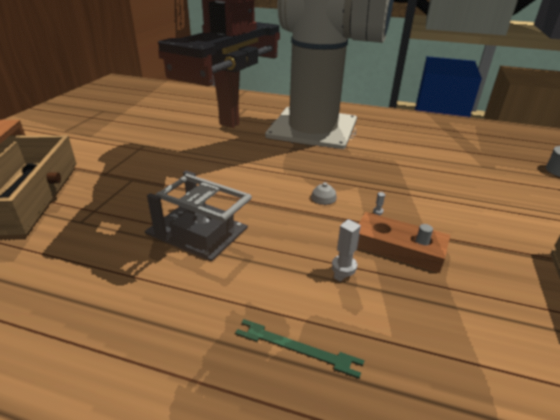

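The bar's top surface is at 87.6–88.6 mm against 88.5 when shut, so the clamp is shut over the axle. The bell, spanner and pin look unmoved, and the hand is clear. Handing in.

Run:
```python
from h import *
d=grab('top','t17');P0=cloud(load('top0'));P=cloud(d);z=P[...,2];v,u=np.mgrid[:420,:560]
for n,(a,b,c,e,lo,hi) in dict(bell=(245,295,320,365,15,45),pin=(125,155,250,280,52,62)).items():
    for Q in(P0,P):
        m=(u>a)&(u<b)&(v>c)&(v<e)&(Q[...,2]>lo)&(Q[...,2]<hi);print(n,Q[m].mean(0).round(1))
print(ctrl.get_obs()['qvel'].round(3)); print(ctrl.close_job())
```

```text
bell [357.3 105.5  24.7]
bell [357.2 105.5  24.6]
pin [476.6 298.8  57.5]
pin [476.7 298.6  57.5]
[ 0.008  0.016  0.007 -0.001 -0.001 -0.001]
the job is handed in; nothing more can be done
None
```

The axle is fully down in the slot with the clamp shut over it, and I handed the job in at about 18.5 s; no verdict is reported. I took the middle-sized axle from the rack and lined its tang up with the slot, which the wrist camera could see. It went straight in, so no turning under a push was needed. I then released it and swung the clamp shut, first pushing the bar from behind and then pressing it from above.

**Last checks:**
- **Axle:** after release, with the clamp still open, its top was at 77.8 mm, so its origin was about 8 mm up. It was about 0.7 mm from the well's axis. I did not measure its tilt separately.
- **Clamp:** pressing stopped at 88.6 mm on the bar, against 88.5 mm when shut. The last picture read 87.6 mm, about 1 mm lower and within calibration error. A raw angle of 0.06 rad in that picture is also what a shut bar's top surface should give, since it sits above the hinge line.
- **Forces:** the largest contact force I read was about 4 N.
- **Other things:** the bell and pin measured within 0.3 mm of their start. I checked the spanner only by eye, and it looked unmoved.

No check failed.

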